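# Strike a blank in the jeweller's bench screw press

### The arm

A 6-joint arm with a two-finger parallel gripper is mounted at the origin on the work surface. World frame = base frame: x ahead of the robot, y to its left, z up, the work surface at z = 0. Lengths are in m, angles in rad, forces in N, time in s.
With the tool pointing down it reaches from about 0.275 to 1 m from the base axis. Payload 8.4 kg.
Tool frame: the origin (TCP) lies midway between the tips of the shut fingers; the grasp point (between the pads) lies behind it (manip.grasp_offset is the z of the grasp point in the tool frame, in m); z points along the fingers, y is the line along which they close (so a half turn about z gives the same grasp; the last joint's range is limited). The gripper opens to 85 mm and grips with 20 to 120 N. Pads are 22 mm wide; open, the fingers measure 114 mm over their backs; the gripper's body (76 mm by 85 mm) begins 54 mm behind the grasp point. The pads swing forward as they close: fully open they stand 13 mm farther back than shut.
Start: joints at [1.114, 0.353, 1.633, -0, 1.155, -0.002], TCP at [0.275, 0.561, 0.231] pointing down, gripper open.
Joint ranges: [-2.63, 2.63], [-0.92, 2.1], [0.06, 2.66], [-1.3, 4.44], [0, 2.69], [-3.02, 3.02]. Speed limits (rad/s): [2.22, 2.22, 2.79, 3.14, 3.14, 3.14].

### API

Orientations are given as a unit quaternion [x, y, z, w].
In Python, from plant import manip gives the robot as it stands.
- The arm moves only by the shell command python3 -m inch 'ROWS' [OPENING] [FORCE]. ROWS is JSON, a list of rows, each a list of 4 numbers: the shift along the tool's x, y, z in cm, then the turn about the tool's z in degrees. In form: [[dx, dy, dz, roll], ...]. A call has 1 to 12 rows; each row is the pose to reach, as a shift and turn from the pose commanded when the call began, along the tool's axes at that moment; what a row does not reach only later rows make up. A row lasts 1/8 s, in which the tool goes at most 62.5 mm and 10.7 degrees, less where a joint would pass 70% of its speed; a pose out of reach is approached as far as the arm can. A call with a gripper value outside its range is refused whole. OPENING is the opening in per cent of the stroke, from 0 (shut) to 100 (fully open), set as the call begins (- or left out, the last holds). The fingers move at their own pace and stop on an object; FORCE is the grip in N (left out, the last holds). Time passes only in rows, so rows that repeat a pose let the fingers close. It gives the time, the measured TCP pose, the force, the opening and the grip force at its end, in the units of the state.
- manip.get_obs(): the state, without advancing time (a new reading comes with each control period).
- manip.camera(name): name is "scene" or "top"; returns (picture, depth): 400x640x3 uint8, red, green, blue; 400x640 float32, m along the optical axis (not along the pixel's ray), 0 where there is no reading.
- manip.camera_params(name): a dict with "mtx" (3x3 intrinsics, pixels), "pose" (4x4, takes a point from camera to world coordinates). Camera axes: x right, y down, z forward; pixel columns grow to the right and rows downward; lengths in m; the calibration is good to about 2 mm. A picture is of the moment at which its call begins. camera_params takes no time and is no camera call.
- manip.finish_job(): hands the job in; it is judged then, once.
Trained networks look in the newest picture that a camera, given by its name, has taken for a name from the list of things; names that differ only in an ending like _2 or _b are one class to them, and where a whole thing is asked for, a point or a joint stands for the part that bears it (a point fixed in the world has none). Each returns a list of dicts, best first, with "conf" (0 to 1); they miss things now and then, are a little off and sometimes report something else, mostly with a low value. They report only what shows in the picture. A call takes as long as a camera call.
- manip.spot_in(name, camera): "rect" ([left, top, right, bottom] in pixels, round what is visible of it).
The state is a dict: "time": time; "q": joint angles; "dq": joint speeds; "joint_efforts": joint torques, N m; "ee_pos": TCP position; "tcp_rot": TCP orientation; "contact_force": force on the tool from outside, world axes, zero at the start; "ft_torque": the same for the moment, N m; "finger_gap": finger opening in m; "grip_force": force on a finger pad.
Only numpy, scipy, OpenCV 4.12 (cv2) and the standard library are available. Lean on these libraries where they do the work, as an engineer would, in place of code of your own. Each camera call takes 0.05 s, during which the arm holds its last target. There are 200 camera calls.

### The job

Push the loaded die tray of the green bench press fully home under the ram, then wind the crank clockwise (seen from above) until the ram just meets the die, which you will feel as the crank suddenly getting stiffer. Give it one further quarter turn from that first touch, no more, then let go and leave the other things on the bench alone.

Things in the scene. Friction and masses are not known exactly. Their poses are not given: they have to be found in the camera images.
- press: green cast bench screw press, 230 x 170 mm base, 158 mm high to the top of its bridge, fixed to the bench. Origin: on the screw's axis at bench level; z up; its -x side is the front, where the tray comes out; the columns stand at y = +-68 mm and carry the bridge (62 mm deep in x, 170 mm wide) across the top.
- tray (a joint): travel of the die tray along the press's +x axis: 0 = pulled right out (the start), 0.070 m = fully home against its stop, die under the ram. It slides with about 3 N of friction and stays where it is left.
- tray_knob (a point): middle of the upright red cylindrical knob on the tray's front end, 22 mm diameter, 34 mm tall, its middle 77 mm above the bench and 118 mm in front (press -x) of the die's centre. The tray's plate lies 31 mm below this point, so there is 14 mm of thin stem (12 mm diameter) under the knob. Tray home: this point is 118 mm in front of the screw's axis.
- die_center (a point): centre of the loose steel die (disc 40 mm diameter, 22 mm tall, a brass line round its middle, about 0.2 kg) that sits upright in the square brass-edged seat of the tray, the seat 5 mm deep. The tray rests on a sprung bed: pushed from above the bed stays still up to about 40 N, then yields by 1 mm for each 12 N more.
- crank_axis (a point): Point on the vertical screw axis at mid height of the crank's knob, 208 mm above the bench; the crank turns about it and keeps its height. Steady friction, about 7 N at the knob while turning (4 to 5 N felt when paused), holds it where it is left. When the ram meets the die the drag rises by about 2 N within a small angle, then grows by about 2.7 N in a quarter turn.
- crank_knob (a point): Middle of the upright pale wooden knob on the crank's end: 20 mm diameter, 40 mm tall (188 to 228 mm above the bench), 45 mm from the axis. It spins freely on its pin: grip it and carry it round the circle without turning the hand. Crank arm: dark, 18 mm wide, top 4 mm below the knob; hub 16 mm in radius, no higher than 188 mm. Starts at any angle.
- ram: Steel ram under the bridge, 34 mm diameter, on the screw's axis; origin at the centre of its lower face. It goes down 16 mm per clockwise turn. A brass nose (26 mm diameter) stands 12 to 18 mm out below it, a different length every time and not reported; the nose meets the die after between about a quarter of a turn and 1.7 turns.
- ring_box_center (a point): centre of a closed black ring box, 56 x 56 x 43 mm, a bystander
- hammer: small hammer lying on the bench, 240 mm long, a bystander
- burr_cup_center (a point): centre of an open black cup, 60 mm diameter, 60 mm tall, a bystander

How it is judged:
On the way, in this order (a step that is already met when the one before it is completed fails the run):
1. the die tray is fully home (value of joint tray above 0.067 m), for 0.2 s.
2. with the tray home the ram bears on the die (contact force between ram and anything else above 30 N and value of joint tray above 0.066 m), for 0.1 s.
At the end, for the whole second after the job is handed in: Tray home to within 4 mm, die upright (within 0.08 rad) and within 5 mm of the ram's axis, and the ram pressing on it with 70 to 106 N: a quarter turn past the first touch, give or take about a twelfth of a turn (value of joint tray above 0.066 m and contact force between ram and anything else between 70 and 106 N and horizontal distance between die_center and ram below 0.005 m and angle between die_center's own z axis and vertical below 0.08 rad).
It fails at once if the die is over-pressed (more than about 0.4 turn past the first touch, 118 N) (contact force between ram and anything else above 118 N).
It fails at once if a bystander is disturbed by more than 20 mm (distance of any of ring_box_center, hammer, burr_cup_center from where it was at the start of the episode above 0.02 m).
It also fails if it takes over 72 s, if anything falls off the work surface, if the arm or the gripper's body presses on something with over 40 N, if the wrist force passes 120 N, or if a joint passes its speed limit or range.

## Working session

There is one attempt and no reset: what is moved stays moved. The work goes in short steps, Python scripts to look and compute and a shell command to move; the robot and the scene stay as the last step left them, time stands still between calls to the robot, and variables do not carry over. Pictures are saved under pics/ and viewed, at most 10 in all, crops included, and the job is handed in when it is done.

```bash
mkdir -p pics; cat > h.py <<'E'
import numpy as np, cv2
from plant import manip
def shot(n,f=None):
    p,d=manip.camera(n)
    if f: cv2.imwrite('pics/'+f,p[:,:,::-1])
    return p,d
def world(n,d,u,v,z=None):
    P=manip.camera_params(n);K=np.array(P['mtx']);T=np.array(P['pose'])
    r=np.linalg.inv(K)@np.array([u,v,1.])
    if z is not None:
        w=T[:3,:3]@r; return T[:3,3]+w*(z-T[2,3])/w[2]
    return T[:3,:3]@(r*d)+T[:3,3]
def cloud(n,d):
    P=manip.camera_params(n);K=np.array(P['mtx']);T=np.array(P['pose'])
    v,u=np.mgrid[:d.shape[0],:d.shape[1]]
    c=np.stack([(u-K[0,2])/K[0,0]*d,(v-K[1,2])/K[1,1]*d,d],-1)
    w=c@T[:3,:3].T+T[:3,3]; w[d==0]=np.nan
    return w
E
python3 - <<'E'
from h import *
np.set_printoptions(precision=4,suppress=True)
for n in('scene','top'):
    p,d=shot(n,n+'0.png'); c=cloud(n,d)
    print(n,manip.camera_params(n)['pose'])
    for k in('press','tray_knob','crank_knob','die_center','ring_box_center','hammer','burr_cup_center'):
        for r in manip.spot_in(k,n)[:2]:
            a=r['rect'];u,v=(a[0]+a[2])/2,(a[1]+a[3])/2
            print(k,np.round(r['conf'],2),np.round(a),c[int(v),int(u)])
o=manip.get_obs();print(o['time'],o['ee_pos'],o['tcp_rot'],manip.grasp_offset)
E
```

```text
scene [[-0.0218  0.6714 -0.7408  1.2037]
 [ 0.9996  0.0259 -0.0059 -0.0466]
 [ 0.0152 -0.7407 -0.6717  0.7169]
 [ 0.      0.      0.      1.    ]]
press 0.89 [262. 168. 388. 289.] [ 0.5404 -0.0376  0.0219]
tray_knob 0.73 [318. 237. 387. 274.] [0.6451 0.028  0.0437]
crank_knob 0.63 [322. 171. 332. 191.] [ 0.5882 -0.0376  0.2189]
die_center 0.74 [324. 234. 344. 250.] [ 0.6286 -0.0169  0.0685]
ring_box_center 0.65 [444. 194. 478. 221.] [0.4712 0.3226 0.0438]
hammer 0.84 [148. 180. 203. 239.] [ 0.4634 -0.4496  0.0013]
top [[-0.0039 -0.9877  0.1563  0.3528]
 [-1.      0.0031 -0.005  -0.0404]
 [ 0.0045 -0.1563 -0.9877  1.4836]
 [ 0.      0.      0.      1.    ]]
tray_knob 0.78 [267. 166. 315. 206.] [0.6292 0.0307 0.0426]
die_center 0.43 [299. 182. 316. 198.] [ 0.6152 -0.0191  0.0665]
ring_box_center 0.64 [180. 234. 204. 258.] [0.4481 0.3321 0.0446]
hammer 0.76 [427. 202. 456. 283.] [ 0.4559 -0.4306  0.0246]
burr_cup_center 0.89 [179. 148. 204. 168.] [0.7293 0.3535 0.002 ]
0.8 [0.2745 0.5615 0.2313] [0.2254 0.9743 0.     0.    ] -0.0187
```

```bash
python3 - <<'E'
import cv2,numpy as np
a=cv2.imread('pics/scene0.png')[150:300,240:410];b=cv2.imread('pics/top0.png')[140:260,250:390]
a=cv2.resize(a,None,fx=3.5,fy=3.5);cv2.imwrite('pics/c1.png',a)
b=cv2.resize(b,None,fx=5,fy=5);cv2.imwrite('pics/c2.png',b[:600])
E
```

```text
(no output)
```

View pics/c1.png

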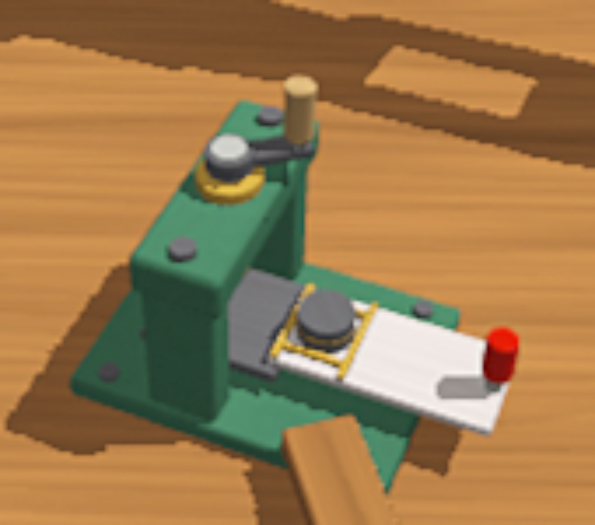

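View pics/c2.png

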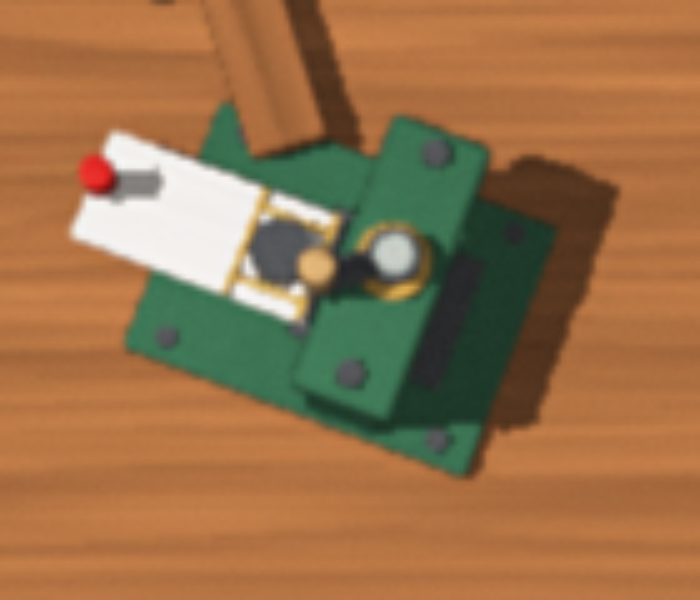

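Scene crop: red tray knob at about full-image (383,251), crank knob at (326,181), hub at (305,195). Top crop: tray knob at (269,175), crank knob at (313,193), hub at (329,191). A wooden bar comes close to the press's right side, so I'll check how far it runs.

```bash
python3 - <<'E'
from h import *
np.set_printoptions(precision=4,suppress=True)
for n,pts in(('scene',dict(red=(383,251,.077),crank=(326,181,.208),ctop=(325.5,174,.228),hub=(305,192,.188))),('top',dict(red=(269.4,174.6,.094),crank=(313.4,193.2,.228),hub=(329.2,190.8,.188)))):
    p,d=manip.camera(n);c=cloud(n,d)
    for k,(u,v,z) in pts.items(): print(n,k,world(n,0,u,v,z),c[int(v),int(u)])
    hsv=cv2.cvtColor(p,cv2.COLOR_RGB2HSV)
    for nm,m in(('red',((hsv[...,0]<5)|(hsv[...,0]>175))&(hsv[...,1]>200)),('bridge',(abs(hsv[...,0].astype(int)-75)<20)&(hsv[...,1]>80)&(abs(c[...,2]-.158)<.006))):
        vs,us=np.nonzero(m);print(n,nm,len(us),us.mean(),vs.mean(),np.nanmedian(c[m],0))
        if nm=='bridge':
            r=cv2.minAreaRect(c[m][:,:2].astype(np.float32)*1000);print(r, cv2.boxPoints(r))
    if n=='top':
        for v in range(60,180,12):
            print(v,[ (u,c[v,u].round(3)) for u in (300,306)])
E
```

```text
scene red [0.6589 0.094  0.077 ] [0.6689 0.0915 0.0887]
scene crank [ 0.5782 -0.0373  0.208 ] [ 0.5848 -0.0374  0.2133]
scene ctop [ 0.5794 -0.0389  0.228 ] [ 0.5762 -0.04    0.2255]
scene hub [ 0.5931 -0.0821  0.188 ] [ 0.5902 -0.0823  0.1855]
scene red 520 264.48846153846154 282.0692307692308 [ 0.7108 -0.3762  0.0236]
scene bridge 773 300.3040103492885 211.83958602846053 [ 0.63   -0.0897  0.157 ]
((594.7098999023438, -81.66523742675781), (56.95911407470703, 165.1394805908203), 68.34146881103516) [[ 507.4585  -77.6598]
 [ 660.9391 -138.6085]
 [ 681.9613  -85.6707]
 [ 528.4807  -24.722 ]]
top red [0.6542 0.0929 0.094 ] [0.6548 0.0936 0.0998]
top crank [ 0.5737 -0.0387  0.228 ] [ 0.5745 -0.0377  0.2267]
top hub [ 0.5874 -0.0825  0.188 ] [ 0.5899 -0.082   0.187 ]
top red 227 387.07929515418505 163.0308370044053 [ 0.6995 -0.3847  0.0242]
top bridge 879 327.8782707622298 194.02844141069397 [ 0.57   -0.0799  0.1573]
((586.7847900390625, -79.59844970703125), (61.504268646240234, 167.2822265625), 68.52385711669922) [[ 497.6921  -77.5933]
 [ 653.3599 -138.8376]
 [ 675.8775  -81.6036]
 [ 520.2097  -20.3593]]
60 [(300, array([ 1.396,  0.026, -0.695])), (306, array([ 1.403, -0.003, -0.709]))]
72 [(300, array([ 1.355,  0.027, -0.741])), (306, array([ 1.36 , -0.002, -0.753]))]
84 [(300, array([ 1.295,  0.027, -0.747])), (306, array([ 1.299, -0.002, -0.758]))]
96 [(300, array([ 0.938,  0.005, -0.001])), (306, array([ 0.938, -0.015, -0.   ]))]
108 [(300, array([ 0.898,  0.005, -0.004])), (306, array([ 0.896, -0.015,  0.003]))]
120 [(300, array([0.838, 0.003, 0.053])), (306, array([ 0.857, -0.015, -0.004]))]
132 [(300, array([0.801, 0.003, 0.047])), (306, array([ 0.813, -0.015,  0.006]))]
144 [(300, array([0.765, 0.003, 0.034])), (306, array([ 0.765, -0.016,  0.037]))]
156 [(300, array([0.725, 0.003, 0.041])), (306, array([ 0.725, -0.016,  0.041]))]
168 [(300, array([0.686, 0.003, 0.044])), (306, array([ 0.686, -0.016,  0.043]))]
```

View pics/scene0.png

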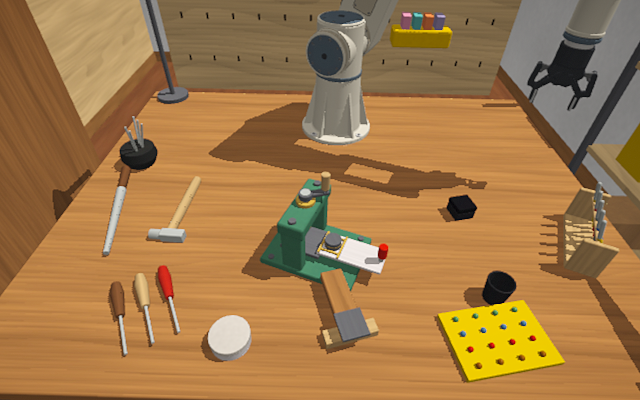

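The bar is low (about 5 cm) and clear of the path. Geometry agrees: the axis is at about (0.589,-0.082) and the tray knob about 188 mm from it along 69°. The tool's closing line (64°) already lies almost along the push, so no turn is needed. Next I go above the tray knob.

```bash
python3 -m inch '[[-4,-1.9,0,0],[-9,-4.2,0,0],[-14,-6.5,1,0],[-19,-8.8,2,0],[-24,-11.1,3,0],[-29,-13.4,4,0],[-34,-15.7,5,0],[-39,-18,6,0],[-44,-20.3,7,0],[-49,-22.6,8,0],[-54.8,-25.3,9,0],[-54.8,-25.3,9.5,0]]' 70 25
python3 - <<'E'
from h import *
for n in('scene','top'):
    p,d=shot(n,n+'1.png')
a=cv2.imread('pics/scene1.png')[150:300,240:440];cv2.imwrite('pics/c3.png',cv2.resize(a,None,fx=4,fy=4))
o=manip.get_obs();print(o['ee_pos'],o['tcp_rot'],o['contact_force'])
E
```

```text
time: 2.4
ee_pos: [0.6579, 0.09, 0.1357]
tcp_rot: [0.227, 0.974, -0.0, 0.001]
contact_force: [-0.6, 1.0, -0.1]
finger_gap: 0.0596
grip_force: 0.0
[0.65535009 0.09267291 0.13527133] [ 2.26301383e-01  9.74056955e-01 -1.94353325e-04 -8.34103777e-04] [ 0.06664924 -0.01181076  0.25490912]
```

View pics/c3.png

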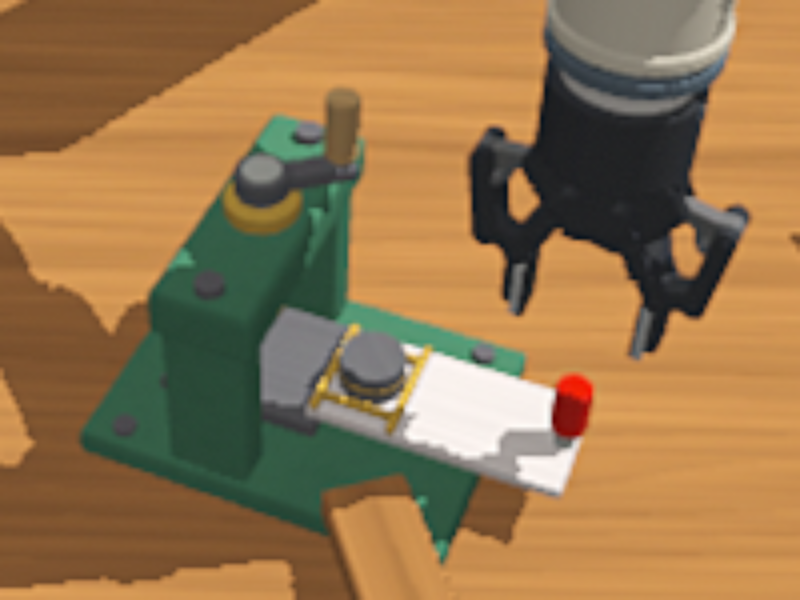

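The open gripper is above the red knob (crop 573,405), with the knob midway between the fingers. I descend and grip.

```bash
python3 -m inch '[[0,0,1.5,0],[0,0,3,0],[0,0,4.5,0],[0,0,6,0],[0,0,7.4,0],[0,0,7.4,0]]'; python3 -m inch '[[0,0,0,0],[0,0,0,0],[0,0,0,0],[0,0,0,0],[0,0,0,0],[0,0,0,0]]' 10 30
```

```text
time: 3.25
ee_pos: [0.6548, 0.0933, 0.0607]
tcp_rot: [0.225, 0.974, -0.0, -0.001]
contact_force: [-0.3, -1.0, 0.3]
finger_gap: 0.0598
grip_force: 0.0
time: 4.0
ee_pos: [0.6564, 0.0936, 0.063]
tcp_rot: [0.225, 0.974, 0.0, 0.001]
contact_force: [0.2, 1.5, 6.5]
finger_gap: 0.0211
grip_force: 30.6
```

```bash
python3 -m inch '[[-0.05,-0.5,0,0],[-0.14,-1.5,0,0],[-0.23,-2.5,0,0],[-0.33,-3.5,0,0],[-0.42,-4.5,0,0],[-0.51,-5.5,0,0],[-0.58,-6.2,0,0],[-0.62,-6.7,0,0],[-0.65,-7.0,0,0],[-0.65,-7.0,0,0]]'; python3 -c "
from h import *;p,d=shot('scene','s2.png');o=manip.get_obs();print(o['contact_force'],o['ee_pos'],np.hypot(*(o['ee_pos'][:2]-[.6559,.0935])))"
```

```text
time: 5.25
ee_pos: [0.6317, 0.0297, 0.0632]
tcp_rot: [0.226, 0.974, 0.002, 0.001]
contact_force: [-0.5, 11.5, 7.2]
finger_gap: 0.021
grip_force: 31.0
[ 1.36521169 10.76549058  6.76572902] [0.63166657 0.02965953 0.06319036] 0.0682851695922589
```

```bash
python3 -m inch '[[-0.01,-0.1,0,0],[-0.02,-0.2,0,0],[-0.02,-0.2,0,0]]'; python3 -m inch '[[0.01,0.15,0,0],[0.01,0.15,0,0],[0.01,0.15,0,0]]' 60
```

```text
time: 5.68
ee_pos: [0.6317, 0.0296, 0.0634]
tcp_rot: [0.226, 0.974, 0.003, 0.001]
contact_force: [2.6, 20.2, 5.8]
finger_gap: 0.0205
grip_force: 31.2
time: 6.05
ee_pos: [0.6303, 0.0268, 0.062]
tcp_rot: [0.226, 0.974, -0.0, -0.0]
contact_force: [-0.0, -0.3, -0.5]
finger_gap: 0.0515
grip_force: 0.0
```

The tray is at its stop: the force rises with no further travel. Now I rise, go above the crank knob and look.

```bash
python3 -m inch '[[0,0,-3,0],[0,0,-8,0],[0,0,-13,0],[0,0,-18,0],[0,0,-19.3,0],[0.7,-3,-19.3,0],[1.4,-6,-19.3,0],[2,-8.2,-19.3,0],[2,-8.2,-19.3,0]]' 70; python3 - <<'E'
from h import *
np.set_printoptions(precision=4,suppress=True)
p,d=shot('scene','s3.png');c=cloud('scene',d)
o=manip.get_obs();print(o['ee_pos'],o['tcp_rot'])
for k in('crank_knob','die_center','tray_knob'):
    for r in manip.spot_in(k,'scene')[:2]:
        a=r['rect'];u,v=(a[0]+a[2])/2,(a[1]+a[3])/2
        print(k,round(r['conf'],2),np.round(a),c[int(v),int(u)],world('scene',0,u,v,.208))
cv2.imwrite('pics/c4.png',cv2.resize(cv2.imread('pics/s3.png')[120:290,240:440],None,fx=3.5,fy=3.5))
E
```

```text
time: 7.18
ee_pos: [0.5756, -0.0387, 0.2548]
tcp_rot: [0.226, 0.974, -0.0, -0.001]
contact_force: [0.6, 0.4, 0.4]
finger_gap: 0.0597
grip_force: 0.0
[ 0.5764 -0.0381  0.255 ] [ 0.2261  0.9741  0.0001 -0.0002]
crank_knob 0.63 [321. 171. 328. 191.] [ 0.5879 -0.0417  0.2158] [ 0.5794 -0.041   0.208 ]
die_center 0.68 [148. 176. 200. 238.] [ 0.4536 -0.4558 -0.0005] [ 0.6719 -0.3361  0.208 ]
die_center 0.51 [302. 228. 316. 242.] [ 0.6048 -0.0756  0.0675] [ 0.7363 -0.0675  0.208 ]
tray_knob 0.62 [305. 230. 360. 266.] [ 0.6257 -0.0182  0.044 ] [ 0.767  -0.0243  0.208 ]
```

View pics/c4.png

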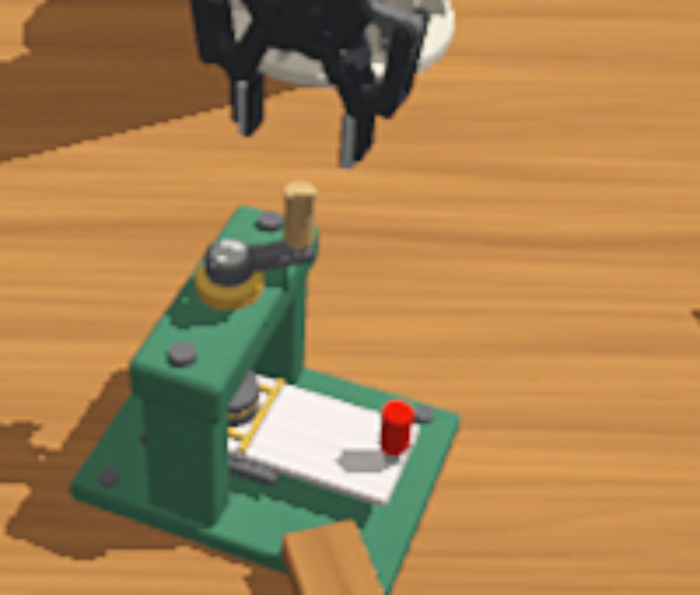

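The tray is home with the die under the ram, and the gripper is over the wooden knob (crop 300,215). Descending and gripping.

```bash
python3 -m inch '[[0,0,1.5,0],[0,0,3,0],[0,0,4.5,0],[0,0,6.2,0],[0,0,6.2,0]]'; python3 -m inch '[[0,0,0,0],[0,0,0,0],[0,0,0,0],[0,0,0,0],[0,0,0,0],[0,0,0,0]]' 10 40
python3 -c "
from h import *
for i in range(3):
  manip.camera('top');o=manip.get_obs();print(o['contact_force'],o['ee_pos'])"
```

```text
time: 8.0
ee_pos: [0.5756, -0.0376, 0.1913]
tcp_rot: [0.225, 0.974, -0.0, -0.002]
contact_force: [-0.4, 0.3, 0.8]
finger_gap: 0.0597
grip_force: 0.0
time: 8.75
ee_pos: [0.5771, -0.0378, 0.194]
tcp_rot: [0.225, 0.974, 0.0, 0.001]
contact_force: [-1.5, -0.7, 6.1]
finger_gap: 0.0191
grip_force: 39.1
[-0.80565241  0.04740888  6.72178993] [ 0.57708347 -0.03779812  0.19402858]
[-1.21291669 -0.90657803  6.9958177 ] [ 0.57712348 -0.0378043   0.19407273]
[-0.77174214 -0.19834693  6.37480831] [ 0.57710843 -0.03778717  0.194048  ]
```

```bash
cat > lg.py <<'E'
from h import *
import json,sys
A=np.array(json.load(open('axis.json')))
def f(o):
    r=o['ee_pos'][:2]-A; a=np.degrees(np.arctan2(r[1],r[0])); R=np.hypot(*r)
    e=r/R; F=o['contact_force'][:2]; t=np.array([-e[1],e[0]])  # ccw: drag opposes clockwise
    return F@t,F@e,a,R
o=manip.get_obs();m=f(o);L=[]
for i in range(3): manip.camera('top');x=manip.get_obs();L.append(f(x))
L=np.array(L).mean(0)
print('t%.1f phi %.1f psi %.1f R %.4f | moving tan %.1f rad %.1f | paused tan %.1f rad %.1f Fz %.1f'%(o['time'],L[2],(153.9-L[2])%360,L[3],m[0],m[1],L[0],L[1],o['contact_force'][2]))
open('log.txt','a').write('%f %f\n'%tuple(x['ee_pos'][:2]))
E
echo '[0.5895,-0.0822]' > axis.json
python3 - <<'E'
import numpy as np
g=lambda p:np.round(4.5*np.array([np.cos(np.radians(p)),np.sin(np.radians(p))]),2)
for s in range(48,408,20): print(s,[(g(s+k)-g(s)).round(2).tolist()+[0,0] for k in(5,10,15,20)])
E
python3 lg.py
```

```text
48 [[-0.3, 0.25, 0, 0], [-0.63, 0.48, 0, 0], [-0.97, 0.67, 0, 0], [-1.32, 0.83, 0, 0]]
68 [[-0.37, 0.13, 0, 0], [-0.75, 0.23, 0, 0], [-1.14, 0.3, 0, 0], [-1.53, 0.33, 0, 0]]
88 [[-0.4, -0.01, 0, 0], [-0.79, -0.04, 0, 0], [-1.17, -0.12, 0, 0], [-1.55, -0.22, 0, 0]]
108 [[-0.37, -0.14, 0, 0], [-0.72, -0.31, 0, 0], [-1.06, -0.51, 0, 0], [-1.38, -0.73, 0, 0]]
128 [[-0.3, -0.26, 0, 0], [-0.57, -0.54, 0, 0], [-0.82, -0.84, 0, 0], [-1.05, -1.17, 0, 0]]
148 [[-0.19, -0.34, 0, 0], [-0.35, -0.69, 0, 0], [-0.48, -1.06, 0, 0], [-0.58, -1.44, 0, 0]]
168 [[-0.07, -0.39, 0, 0], [-0.1, -0.78, 0, 0], [-0.09, -1.18, 0, 0], [-0.06, -1.57, 0, 0]]
188 [[0.08, -0.38, 0, 0], [0.18, -0.76, 0, 0], [0.32, -1.13, 0, 0], [0.49, -1.48, 0, 0]]
208 [[0.2, -0.34, 0, 0], [0.42, -0.66, 0, 0], [0.68, -0.96, 0, 0], [0.96, -1.23, 0, 0]]
228 [[0.3, -0.25, 0, 0], [0.63, -0.48, 0, 0], [0.97, -0.67, 0, 0], [1.32, -0.83, 0, 0]]
248 [[0.37, -0.13, 0, 0], [0.75, -0.23, 0, 0], [1.14, -0.3, 0, 0], [1.53, -0.33, 0, 0]]
268 [[0.4, 0.01, 0, 0], [0.79, 0.04, 0, 0], [1.17, 0.12, 0, 0], [1.55, 0.22, 0, 0]]
288 [[0.37, 0.14, 0, 0], [0.72, 0.31, 0, 0], [1.06, 0.51, 0, 0], [1.38, 0.73, 0, 0]]
308 [[0.3, 0.26, 0, 0], [0.57, 0.54, 0, 0], [0.82, 0.84, 0, 0], [1.05, 1.17, 0, 0]]
328 [[0.19, 0.34, 0, 0], [0.35, 0.69, 0, 0], [0.48, 1.06, 0, 0], [0.58, 1.44, 0, 0]]
348 [[0.07, 0.39, 0, 0], [0.1, 0.78, 0, 0], [0.09, 1.18, 0, 0], [0.06, 1.57, 0, 0]]
368 [[-0.08, 0.38, 0, 0], [-0.18, 0.76, 0, 0], [-0.32, 1.13, 0, 0], [-0.49, 1.48, 0, 0]]
388 [[-0.2, 0.34, 0, 0], [-0.42, 0.66, 0, 0], [-0.68, 0.96, 0, 0], [-0.96, 1.23, 0, 0]]
t8.9 phi 105.6 psi 48.3 R 0.0461 | moving tan 0.8 rad 0.0 | paused tan 1.3 rad -0.8 Fz 6.4
```

```bash
python3 -m inch '[[-0.3,0.25,0,0],[-0.63,0.48,0,0],[-0.97,0.67,0,0],[-1.32,0.83,0,0]]' >/dev/null; python3 lg.py
python3 -m inch '[[-0.37,0.13,0,0],[-0.75,0.23,0,0],[-1.14,0.3,0,0],[-1.53,0.33,0,0]]' >/dev/null; python3 lg.py
python3 -m inch '[[-0.4,-0.01,0,0],[-0.79,-0.04,0,0],[-1.17,-0.12,0,0],[-1.55,-0.22,0,0]]' >/dev/null; python3 lg.py
```

```text
t9.6 phi 87.2 psi 66.7 R 0.0464 | moving tan 7.3 rad 0.3 | paused tan 5.3 rad 0.1 Fz 11.2
t10.2 phi 67.8 psi 86.1 R 0.0465 | moving tan 7.6 rad 0.5 | paused tan 5.3 rad 0.4 Fz 9.5
t10.8 phi 48.2 psi 105.7 R 0.0465 | moving tan 6.6 rad 1.7 | paused tan 5.2 rad 1.3 Fz 7.8
```

Clean baseline: about 7 N moving and 5.2 N paused. Continuing.

```bash
python3 -m inch '[[-0.37,-0.14,0,0],[-0.72,-0.31,0,0],[-1.06,-0.51,0,0],[-1.38,-0.73,0,0]]' >/dev/null; python3 lg.py
python3 -m inch '[[-0.3,-0.26,0,0],[-0.57,-0.54,0,0],[-0.82,-0.84,0,0],[-1.05,-1.17,0,0]]' >/dev/null; python3 lg.py
python3 -m inch '[[-0.19,-0.34,0,0],[-0.35,-0.69,0,0],[-0.48,-1.06,0,0],[-0.58,-1.44,0,0]]' >/dev/null; python3 lg.py
python3 - <<'E'
import numpy as np;from scipy.optimize import least_squares
P=np.loadtxt('log.txt');r=least_squares(lambda a:np.hypot(*(P-a[:2]).T)-.045,[.5895,-.082]);print(r.x,r.fun)
E
```

```text
t11.5 phi 28.7 psi 125.2 R 0.0462 | moving tan 7.3 rad 2.2 | paused tan 5.8 rad 2.0 Fz 7.0
t12.2 phi 8.8 psi 145.1 R 0.0459 | moving tan 7.9 rad 2.8 | paused tan 5.1 rad 2.7 Fz 5.0
t12.8 phi -11.0 psi 164.9 R 0.0454 | moving tan 7.1 rad 2.6 | paused tan 5.4 rad 1.9 Fz 3.5
[ 0.59019595 -0.08084905] [-1.35338598e-05  1.68521821e-05 -3.71633072e-07 -1.64105864e-05
  1.08443030e-06  2.66801620e-05 -2.12984724e-05]
```

```bash
echo '[0.5902,-0.08085]' > axis.json; python3 lg.py
python3 -m inch '[[-0.07,-0.39,0,0],[-0.1,-0.78,0,0],[-0.09,-1.18,0,0],[-0.06,-1.57,0,0]]' >/dev/null; python3 lg.py
python3 -m inch '[[0.08,-0.38,0,0],[0.18,-0.76,0,0],[0.32,-1.13,0,0],[0.49,-1.48,0,0]]' >/dev/null; python3 lg.py
python3 -m inch '[[0.2,-0.34,0,0],[0.42,-0.66,0,0],[0.68,-0.96,0,0],[0.96,-1.23,0,0]]' >/dev/null; python3 lg.py
```

```text
t12.9 phi -12.8 psi 166.7 R 0.0450 | moving tan 4.7 rad 2.4 | paused tan 4.6 rad 2.6 Fz 3.0
t13.6 phi -33.1 psi 187.0 R 0.0450 | moving tan 7.1 rad 1.7 | paused tan 5.2 rad 1.9 Fz 1.7
t14.2 phi -53.2 psi 207.1 R 0.0450 | moving tan 7.5 rad 1.9 | paused tan 5.2 rad 1.6 Fz 0.8
t14.9 phi -73.3 psi 227.2 R 0.0450 | moving tan 7.2 rad 0.0 | paused tan 5.1 rad 0.4 Fz -0.2
```

```bash
python3 -m inch '[[0.3,-0.25,0,0],[0.63,-0.48,0,0],[0.97,-0.67,0,0],[1.32,-0.83,0,0]]' >/dev/null; python3 lg.py
python3 -m inch '[[0.37,-0.13,0,0],[0.75,-0.23,0,0],[1.14,-0.3,0,0],[1.53,-0.33,0,0]]' >/dev/null; python3 lg.py
python3 -m inch '[[0.4,0.01,0,0],[0.79,0.04,0,0],[1.17,0.12,0,0],[1.55,0.22,0,0]]' >/dev/null; python3 lg.py
```

```text
t15.6 phi -93.2 psi 247.1 R 0.0450 | moving tan 7.8 rad -0.5 | paused tan 5.2 rad -0.1 Fz -0.7
t16.2 phi -113.1 psi 267.0 R 0.0450 | moving tan 7.0 rad -1.1 | paused tan 5.1 rad -1.1 Fz 0.1
t16.9 phi -133.1 psi 287.0 R 0.0450 | moving tan 8.3 rad -1.4 | paused tan 5.1 rad -1.7 Fz -0.8
```

```bash
python3 -m inch '[[0.37,0.14,0,0],[0.72,0.31,0,0],[1.06,0.51,0,0],[1.38,0.73,0,0]]' >/dev/null; python3 lg.py
python3 -m inch '[[0.3,0.26,0,0],[0.57,0.54,0,0],[0.82,0.84,0,0],[1.05,1.17,0,0]]' >/dev/null; python3 lg.py
python3 -m inch '[[0.19,0.34,0,0],[0.35,0.69,0,0],[0.48,1.06,0,0],[0.58,1.44,0,0]]' >/dev/null; python3 lg.py
```

```text
t17.5 phi -153.0 psi 306.9 R 0.0450 | moving tan 6.9 rad -1.8 | paused tan 5.5 rad -2.3 Fz 1.3
t18.1 phi -173.1 psi 327.0 R 0.0450 | moving tan 8.0 rad -1.6 | paused tan 5.0 rad -1.4 Fz 2.6
t18.8 phi 167.2 psi 346.7 R 0.0450 | moving tan 6.3 rad -1.8 | paused tan 5.5 rad -1.3 Fz 3.4
```

```bash
python3 -m inch '[[0.07,0.39,0,0],[0.1,0.78,0,0],[0.09,1.18,0,0],[0.06,1.57,0,0]]' >/dev/null; python3 lg.py
python3 -m inch '[[-0.08,0.38,0,0],[-0.18,0.76,0,0],[-0.32,1.13,0,0],[-0.49,1.48,0,0]]' >/dev/null; python3 lg.py
python3 -m inch '[[-0.2,0.34,0,0],[-0.42,0.66,0,0],[-0.68,0.96,0,0],[-0.96,1.23,0,0]]' >/dev/null; python3 lg.py
```

```text
t19.4 phi 147.6 psi 6.3 R 0.0450 | moving tan 10.0 rad -2.8 | paused tan 6.4 rad -2.4 Fz 6.6
t20.1 phi 128.3 psi 25.6 R 0.0450 | moving tan 9.7 rad -2.8 | paused tan 7.4 rad -2.1 Fz 9.8
t20.8 phi 108.8 psi 45.1 R 0.0450 | moving tan 10.9 rad -0.9 | paused tan 8.5 rad -1.2 Fz 12.4
```

Touch showed between ψ≈347° and 6°, so about 0°. That puts the target at ψ≈90°, and I'm now at 45°. Going on in two short steps and checking the actual angle.

```bash
python3 -m inch '[[-0.3,0.25,0,0],[-0.63,0.48,0,0],[-0.97,0.67,0,0],[-1.32,0.83,0,0]]' >/dev/null; python3 lg.py
python3 -m inch '[[-0.37,0.13,0,0],[-0.75,0.23,0,0],[-1.14,0.3,0,0],[-1.53,0.33,0,0]]' >/dev/null; python3 lg.py
```

```text
t21.4 phi 89.1 psi 64.8 R 0.0450 | moving tan 12.0 rad 1.5 | paused tan 8.9 rad 0.2 Fz 14.5
t22.1 phi 69.2 psi 84.7 R 0.0450 | moving tan 12.4 rad 1.4 | paused tan 9.7 rad 0.7 Fz 13.6
```

The actual angle is 85°, about 79–98° past the touch, and the drag is about 4.5–5 N above baseline, matching a quarter turn. I let go and rise.

```bash
python3 -m inch '[[0,0,0,0],[0,0,0,0],[0,0,0,0],[0,0,0,0]]' 65; python3 -m inch '[[0,0,-1.5,0],[0,0,-3.5,0],[0,0,-6,0],[0,0,-9,0],[0,0,-9,0]]'; python3 - <<'E'
from h import *
p,d=shot('scene','s5.png')
cv2.imwrite('pics/c5.png',cv2.resize(cv2.imread('pics/s5.png')[120:290,240:440],None,fx=3.5,fy=3.5))
for r in manip.spot_in('crank_knob','scene')[:1]:
    a=r['rect'];w=world('scene',0,(a[0]+a[2])/2,(a[1]+a[3])/2,.208);v=w[:2]-[.5902,-.0808];print(r['conf'],w,(153.9-np.degrees(np.arctan2(v[1],v[0])))%360)
E
```

```text
time: 22.7
ee_pos: [0.6074, -0.0398, 0.1932]
tcp_rot: [0.225, 0.974, -0.0, -0.0]
contact_force: [0.5, -0.1, 0.6]
finger_gap: 0.0552
grip_force: 0.0
time: 23.32
ee_pos: [0.609, -0.0399, 0.287]
tcp_rot: [0.225, 0.974, 0.0, 0.003]
contact_force: [-0.5, -0.5, 0.1]
finger_gap: 0.0557
grip_force: 0.0
0.67 [ 0.74578487 -0.06721202  0.208     ] 148.90874785144706
```

View pics/c5.png

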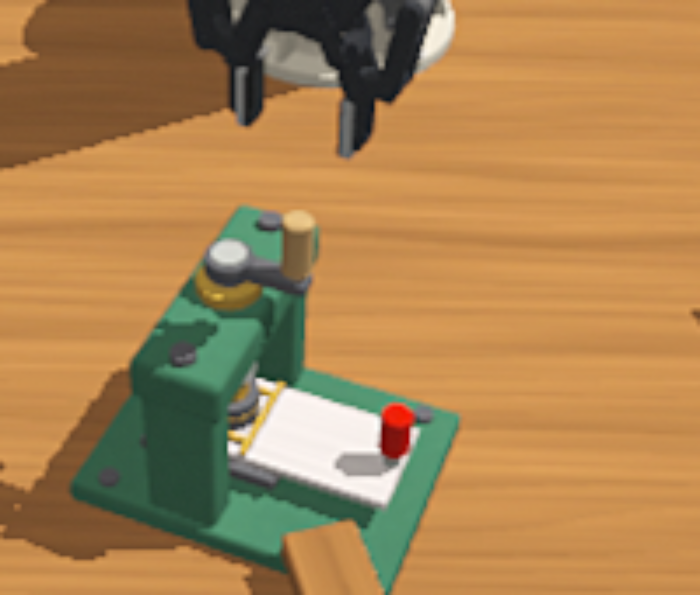

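The crank knob (crop 298,245) has stayed where I left it, the tray is home, and the ram's brass nose is on the upright die (crop 240,400). The network's crank report was a false hit on something else. Handing in.

```bash
python3 -c "
from plant import manip
print(manip.finish_job())"
```

```text
the job is handed in; nothing more can be done
None
```

I pushed the tray home to its stop, wound the crank clockwise to the first touch and about a quarter turn further (79–98° by my readings), let go and handed the job in; no verdict came back.

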